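# Bring the marked chip under the test needle

## Robot

A 6-joint arm with a two-finger parallel gripper is mounted at the origin on the work surface. World frame = base frame: x ahead of the robot, y to its left, z up, the work surface at z = 0. Lengths are in m, angles in rad, forces in N, time in s.
With the tool pointing down it reaches from about 0.3 to 0.875 m from the base axis. Payload 6.4 kg.
Tool frame: the origin (TCP) lies between the finger pads; the fingertips stand 11 mm ahead of it and the grasp point (between the pads) lies 8 mm behind it (ctrl.tcp_to_tips is the distance from the TCP to the fingertips, in m); x points along the fingers, z is the direction in which the jaws open and shut, and the axes are right-handed (so a half turn about x gives the same grasp; the last joint's range is limited). The gripper opens to 85 mm and grips with 20 to 120 N. Pads are 22 mm wide; open, the fingers measure 114 mm over their backs; the gripper's body (76 mm by 85 mm) begins 54 mm behind the grasp point. The pads swing forward as they close: fully open they stand 13 mm farther back than shut.
Start: joints at [-1.416, 0.181, 1.607, -0, 1.354, -0.206], TCP at [0.203, -0.538, 0.242] pointing down, gripper open.
Joint ranges: [-2.99, 2.99], [-0.89, 2.07], [0.3, 2.58], [-1.14, 4.28], [0, 2.63], [-3.12, 3.12]. Speed limits (rad/s): [2.57, 2.57, 3.01, 3.14, 3.14, 3.14].

## Interface

Orientations are given as a unit quaternion [w, x, y, z].
In Python, from bench import ctrl, eyes, hand_in gives the robot as it stands. The module is installed in compiled form; this text tells all that it offers.
- The arm moves only by the tool step_arm, never from a script. Its arguments are lists of equal length, an entry for each row: "xyz": the shift along the world's x, y, z in mm, a list of three; "spin": the turn about the world's z in rad; "fingers": the opening in per cent of the stroke, from 0 (shut) to 100 (fully open). A call has 1 to 10 rows; each row is the pose to reach, as a shift and turn from the pose commanded when the call began; what a row does not reach only later rows make up. A row lasts 1/10 s, in which the tool goes at most 50 mm and 8.59 degrees, less where a joint would pass 70% of its speed; a pose out of reach is approached as far as the arm can. A call with a gripper value outside its range is refused whole. The fingers move at their own pace and stop on an object; the grip force is fixed at half the most. Time passes only in rows, so rows that repeat a pose let the fingers close. It gives the time, the measured TCP pose, the force and the opening at its end, in the units of the state.
- ctrl.get_obs(): the state, without advancing time (a new reading comes with each control period).
- eyes.camera(name): name is "scene" or "top" or "wrist"; returns the picture (384x512x3 uint8, red, green, blue); there is no depth.
- eyes.camera_model(name): a dict with "vertical_fov" (degrees; the focal length in pixels is half the picture's height over the tangent of half this angle, whatever the lens; pixels are square), "cx", "cy" (the principal point, pixels), "dist_coeffs" ([k1, k2, p1, p2, k3] as OpenCV has them; the pictures are not rectified), "pose" (4x4, takes a point from camera to world coordinates); the wrist camera has in their place "tool_from_camera" (4x4, takes a point from camera to tool coordinates, whose origin is the TCP and whose axes are the tool frame's). Camera axes: x right, y up, looking along -z (the intrinsics and any distortion apply to the point x, -y, -z); pixel columns grow to the right and rows downward; lengths in m; the calibration is good to about 2 mm. A picture is of the moment at which its call begins: read the wrist's pose just before it. camera_model takes no time and is no camera call.
- hand_in(): hands the job in, once; it reports no verdict.
The state is a dict: "time_s": time; "q": joint angles; "dq": joint speeds; "joint_efforts": joint torques, N m; "eef_pos": TCP position; "eef_rot": TCP orientation; "wrist_force": force on the tool from outside, world axes, zero at the start; "torque": the same for the moment, N m; "opening": opening from 0.0 (shut) to 1.0 (fully open).
Only numpy, scipy, OpenCV 4.12 (cv2) and the standard library are available. Lean on these libraries where they do the work, as an engineer would, in place of code of your own. Each camera call takes 0.05 s, during which the arm holds its last target.

## Task

Slide the green circuit board, in its black carrier, across the blue mat until the yellow dot on its chip sits directly under the point of the fixed test needle, then let go of it. Keep the board flat on the mat without lifting it, do not bump the needle stand, and leave the blue board where it lies.

Things in the scene. Friction and masses are not known exactly. Their poses are not given: they have to be found in the camera images.
- green_board_grip (a point): Centre of the grey grip block on the green board's carrier: 30 mm along x, 24 mm along y (pinch this), 40 mm tall above the plate; this point is half-way up, 32 mm above the table. The plate: black, loose, 140 (x) x 80 (y) x 8 mm, 0.3 kg, from 15 mm behind to 125 mm ahead of this point, slides on the 4 mm thick fixed mat. x: from block towards the board, y left, z up
- green_board_dot (a point): Centre of the yellow dot, 12 mm across, on top of the largest black chip (26 mm square) of the green board, 17 mm above the table when flat. Fixed to the carrier, 90 mm ahead (x) and 14 mm left (y) of the grip block's centre; axes as the grip block's
- needle_stand: Fixed test needle; origin: the point of the 5 mm brass needle, 38 mm above the table (21 mm above the dot when under it). Needle and red holder (16 mm thick, 160 mm long in all) lean back 35 degrees from upright towards the stand's +x (away from the robot within 0.25 rad), to a column 135 mm behind the point, 191 mm high, on a grey base 110 mm square whose near edge is 82 mm behind the point
- blue_board_dot (a point): Centre of the white dot on the largest chip of the blue board, in a like carrier (same sizes and offsets, its own grip block). A bystander, to be left alone; it lies on the other side of the needle from the green board
Things that resemble listed ones, but are neither listed nor needed, are in the scene too. What is shaped like the part that bears green_board_grip but red is not meant.

How it is judged:
By the outcome, as a careful person would: the job done as asked, in the order asked, and still so for the second after the job is handed in, with the robot touching nothing.
It also fails if it takes over 35 s, if anything falls off the work surface, if the arm or the gripper's body presses on something with over 40 N, if the wrist force passes 120 N, or if a joint passes its speed limit or range.

## Working session

There is one attempt and no reset: what is moved stays moved. The work goes in short steps, Python scripts to look and compute and a tool call to move; the robot and the scene stay as the last step left them, time stands still between calls to the robot, and variables do not carry over. Pictures are saved under pics/ and viewed, and the job is handed in when it is done.

Besides the shell and the picture viewer there is one more tool, called after "Call:" in YAML: its name, and indented under it one key for each argument. step_arm: Moves the arm, as the interface text tells. Its arguments: {"type":"object","properties":{"xyz":{"type":"array"},"spin":{"type":"array"},"fingers":{"type":"array"}},"required":["xyz","spin","fingers"]}

```bash
mkdir -p pics
python3 - <<'E'
from bench import ctrl, eyes
import cv2, numpy as np, json
o=ctrl.get_obs(); print(o['time_s'],o['eef_pos'],o['eef_rot'],o['opening'],ctrl.tcp_to_tips)
for n in ['scene','top']:
    m=eyes.camera_model(n); print(n,m)
    cv2.imwrite(f'pics/{n}0.png',cv2.cvtColor(eyes.camera(n),cv2.COLOR_RGB2BGR))
print(eyes.camera_model('wrist'))
E
```

```text
0.0 [ 0.20292519 -0.5374265   0.24136534] [ 0.58117094  0.40263358  0.582032   -0.401703  ] 0.9996610096081083 0.011
scene {'vertical_fov': 51.256564204499014, 'cx': 258.77677437163084, 'cy': 195.929645951662, 'dist_coeffs': array([-0.05161474,  0.        ,  0.        ,  0.        ,  0.        ]), 'pose': array([[-0.27655852, -0.70307652,  0.65513265,  1.09751365],
       [ 0.9608755 , -0.19146405,  0.20014944,  0.12149827],
       [-0.01528602,  0.68485394,  0.72852002,  0.80556073],
       [ 0.        ,  0.        ,  0.        ,  1.        ]])}
top {'vertical_fov': 48.409116116547864, 'cx': 252.53373989139988, 'cy': 196.99366236084774, 'dist_coeffs': array([-0.12856569,  0.        ,  0.        ,  0.        ,  0.        ]), 'pose': array([[ 0.01365882,  0.99665427, -0.08058345,  0.3297455 ],
       [-0.99989585,  0.01323849, -0.00574815, -0.06384395],
       [-0.00466211,  0.08065357,  0.99673129,  1.27635214],
       [ 0.        ,  0.        ,  0.        ,  1.        ]])}
{'vertical_fov': 69.40574035115357, 'cx': 257.58367637686, 'cy': 194.24572103866504, 'dist_coeffs': array([-0.06115885,  0.        ,  0.        ,  0.        ,  0.        ]), 'tool_from_camera': array([[ 1.74617478e-03,  2.79799452e-01, -9.60056882e-01,
        -1.33702386e-01],
       [ 7.61276887e-05,  9.60058306e-01,  2.79800006e-01,
         7.15711031e-02],
       [ 9.99998473e-01, -5.61666624e-04,  1.65512911e-03,
         1.82281749e-04],
       [ 0.00000000e+00,  0.00000000e+00,  0.00000000e+00,
         1.00000000e+00]])}
```

View pics/scene0.png

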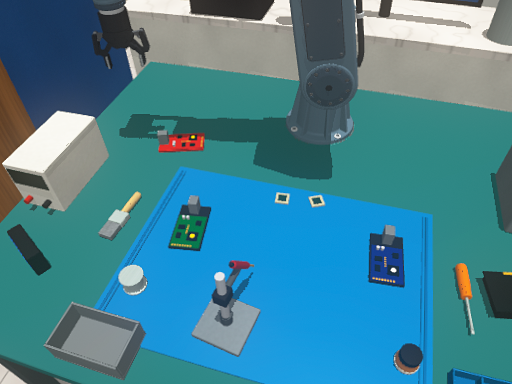

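View pics/top0.png

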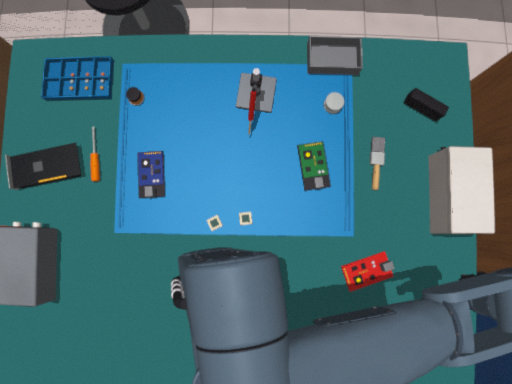

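Scene view: green board at (190,228) with its grey block at (194,205); the needle is at about (253,265). The blue board is at (387,260), and a red look-alike board lies off the mat at (180,142). Top view: green board (313,162) with block (319,183), needle tip about (250,136), blue board (151,170), red board (367,271). The green one, on the mat, fits the description. I'll confirm it with enlarged crops.

Run:
```python
import cv2, numpy as np
t=cv2.imread('pics/top0.png'); s=cv2.imread('pics/scene0.png')
a=cv2.resize(t[120:200,235:335],(800,640)[:2],interpolation=cv2.INTER_CUBIC)
a=cv2.resize(t[120:195,235:335],(800,600),interpolation=cv2.INTER_CUBIC)
b=cv2.resize(s[190:290,160:270],(660,600),interpolation=cv2.INTER_CUBIC)
cv2.imwrite('pics/ctop.png',a);cv2.imwrite('pics/cscene.png',b)
```

```text
(no output)
```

View pics/ctop.png

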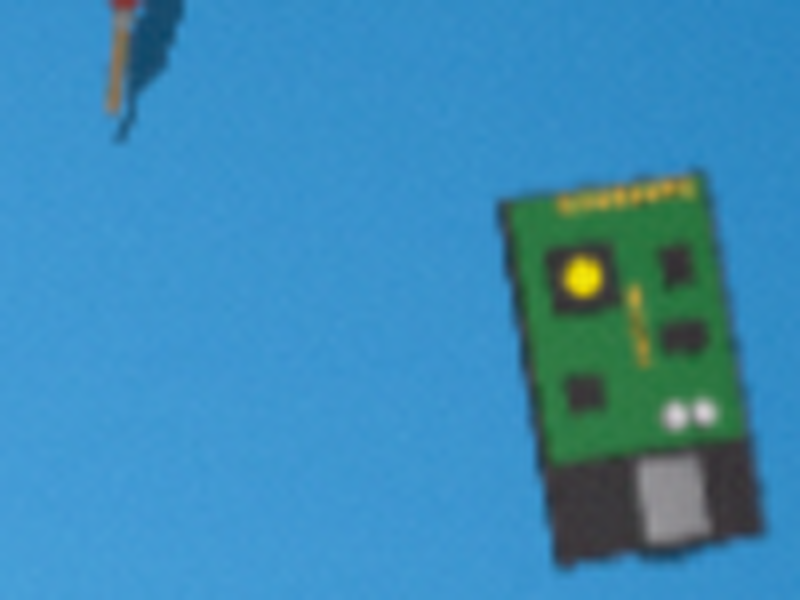

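View pics/cscene.png

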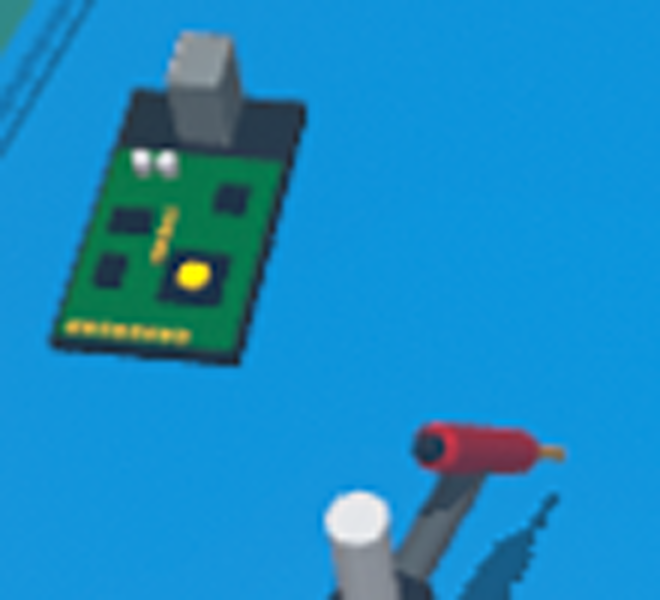

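The crops confirm the green board with its yellow dot (top crop 582,277), its grey block at (674,498), and the needle tip at (113,112). In the scene crop the tip is at (563,454). Next I'll measure the positions.

```bash
cat > h.py <<'E'
import cv2, numpy as np
from scipy.spatial.transform import Rotation as R
from bench import ctrl, eyes
def model(n,o=None):
    m=eyes.camera_model(n)
    f=192/np.tan(np.radians(m['vertical_fov'])/2)
    K=np.array([[f,0,m['cx']],[0,f,m['cy']],[0,0,1]])
    if n=='wrist':
        T=np.eye(4);q=o['eef_rot'];T[:3,:3]=R.from_quat([q[1],q[2],q[3],q[0]]).as_matrix();T[:3,3]=o['eef_pos']
        P=T@m['tool_from_camera']
    else: P=m['pose']
    return K,np.array(m['dist_coeffs']),P
def ray(M,uv):
    K,d,P=M
    u=cv2.undistortPoints(np.array([[uv]],float),K,d)[0,0]
    v=P[:3,:3]@np.array([u[0],-u[1],-1]); return P[:3,3],v/np.linalg.norm(v)
def onz(M,uv,z):
    c,v=ray(M,uv); return c+v*(z-c[2])/v[2]
def proj(M,X):
    K,d,P=M
    p=P[:3,:3].T@(np.array(X)-P[:3,3]); p=p*[1,-1,-1]
    return cv2.projectPoints(p.reshape(1,1,3),np.zeros(3),np.zeros(3),K,d)[0].ravel()
def tri(rs):
    A=0;b=0
    for c,v in rs:
        Q=np.eye(3)-np.outer(v,v);A=A+Q;b=b+Q@c
    X=np.linalg.solve(A,b)
    return X,[np.linalg.norm((np.eye(3)-np.outer(v,v))@(X-c))*1e3 for c,v in rs]
def masks(img,lo,hi,box=None):
    h=cv2.cvtColor(img,cv2.COLOR_BGR2HSV); m=cv2.inRange(h,lo,hi)
    if box: z=np.zeros_like(m);x0,y0,x1,y1=box;z[y0:y1,x0:x1]=m[y0:y1,x0:x1];m=z
    return m
def cen(m):
    M=cv2.moments(m,True); return M['m10']/M['m00'],M['m01']/M['m00'],M['m00']
def shot(n,name):
    o=ctrl.get_obs(); i=cv2.cvtColor(eyes.camera(n),cv2.COLOR_RGB2BGR); cv2.imwrite(f'pics/{name}.png',i); return i,model(n,o),o
E
python3 - <<'E'
from h import *
np.set_printoptions(precision=4,suppress=True)
t=cv2.imread('pics/top0.png'); s=cv2.imread('pics/scene0.png')
T=model('top');S=model('scene')
Y=((22,180,150),(35,255,255))
G=((40,80,40),(85,255,200))
for n,im,M,db,gb in (('top',t,T,(300,145,316,162),(290,135,335,195)),('scene',s,S,(180,225,205,245),(165,190,215,255))):
    d=cen(masks(im,*Y,db));print(n,'dot',d,onz(M,d[:2],.017))
    m=masks(im,*G,gb);c=max(cv2.findContours(m,0,1)[0],key=cv2.contourArea)
    p=np.array([onz(M,q[0],.014)[:2] for q in c],np.float32)*1000
    r=cv2.minAreaRect(p);print('pcb',r)
f=lambda X,Y,k,x,y:((X+.5)/k-.5+x,(Y+.5)/k-.5+y)
a=f(113,113,8,235,120);b=f(564,454,6,160,190)
print(a,b,tri([ray(T,a),ray(S,b)]),onz(T,a,.038),onz(S,b,.038))
b1=f(674,498,8,235,120);print('block?',onz(T,b1,.05))
E
```

```text
top dot (307.46666666666664, 154.13333333333333, 15.0) [ 0.5623 -0.2191  0.017 ]
pcb ((546.8605346679688, -235.18658447265625), (100.89027404785156, 74.90416717529297), 9.525717735290527)
scene dot (191.66666666666666, 235.26666666666668, 15.0) [ 0.5614 -0.2191  0.017 ]
pcb ((546.8472290039062, -234.65625), (100.34626007080078, 74.8553695678711), 9.231368064880371)
(248.6875, 133.6875) (253.58333333333331, 265.25) (array([ 0.6173, -0.042 ,  0.037 ]), [np.float64(0.7682934012812075), np.float64(0.7682934012812371)]) [ 0.6172 -0.0428  0.038 ] [ 0.6177 -0.0411  0.038 ]
block? [ 0.4756 -0.2481  0.05  ]
```

Run:
```python
from h import *
o=ctrl.get_obs();q=o['eef_rot'];M=R.from_quat([q[1],q[2],q[3],q[0]]).as_matrix();print(M.round(3))
yaw=np.radians(9.4);c,s=np.cos(yaw),np.sin(yaw)
z=np.arctan2(M[1,2],M[0,2]);
print('spin',(yaw+np.pi/2-z+np.pi/2)%np.pi-np.pi/2, o['q'])
g=np.array([.5619,-.2191])-np.array([[c,-s],[s,c]])@[.09,.014];print(g,(g-o['eef_pos'][:2])*1e3,o['eef_pos'][2])
```

```text
[[-0.     0.936  0.353]
 [ 0.002  0.353 -0.936]
 [-1.     0.    -0.002]]
spin -0.19672273112212402 [-1.41630654e+00  1.81443222e-01  1.60789938e+00 -1.64340401e-05
  1.35379392e+00 -2.06290112e-01]
[ 0.47539507 -0.24761135] [272.47505598 289.88779727] 0.2414916252534248
```

Call:
step_arm:
  xyz:
    - [30,30,0]
    - [70,75,0]
    - [110,120,0]
    - [150,160,-10]
    - [190,205,-20]
    - [230,245,-40]
    - [260,275,-60]
    - [272,290,-80]
    - [272,290,-80]
    - [272,290,-80]
  spin: [-0.02,-0.05,-0.08,-0.11,-0.14,-0.17,-0.197,-0.197,-0.197,-0.197]
  fingers: [100,100,100,100,100,100,100,100,100,100]

```text
time_s: 1.1
eef_pos: [0.475, -0.2447, 0.1598]
eef_rot: [0.538, 0.457, 0.542, -0.456]
wrist_force: [0.2, 0.6, -0.2]
opening: 0.998
```

Run:
```python
from h import *
i,M,o=shot('wrist','w1')
print(o['time_s'],o['eef_pos'],o['wrist_force'],o['dq'].round(3))
print(proj(M,[.4754,-.2476,.052]),proj(M,[.5619,-.2191,.017]),proj(M,[.6173,-.042,.038]))
```

```text
1.1 [ 0.47499034 -0.24471027  0.15980832] [ 0.22117121  0.63193159 -0.17451802] [-0.059 -0.034 -0.023 -0.025  0.022 -0.039]
[261.63595268 195.19646235] [247.22732203  93.33587386] [50.95342045 -6.73883826]
```

View pics/w1.png

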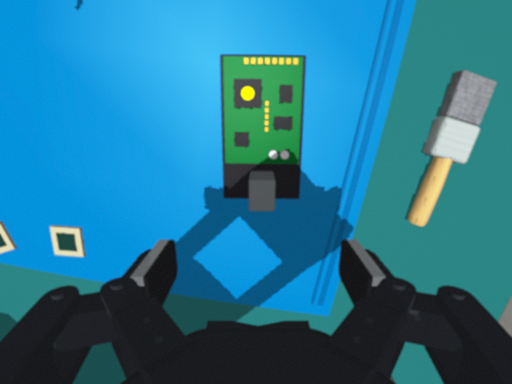

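The wrist view matches the prediction: dot at (247,93), block at (262,190), and the board is square to the jaws. I'll descend and grip.

Call:
step_arm:
  xyz:
    - [0,0,-30]
    - [0,0,-65]
    - [0,0,-95]
    - [0,0,-115]
    - [0,0,-130]
    - [0,0,-130]
    - [0,0,-130]
    - [0,0,-130]
  spin: [0,0,0,0,0,0,0,0]
  fingers: [100,100,100,100,100,100,100,100]

```text
time_s: 1.95
eef_pos: [0.4759, -0.2491, 0.0338]
eef_rot: [0.54, 0.457, 0.538, -0.458]
wrist_force: [-0.5, -0.2, 0.4]
opening: 1.004
```

Call:
step_arm:
  xyz:
    - [0,0,0]
    - [0,0,0]
    - [0,0,0]
    - [0,0,0]
    - [0,0,0]
    - [0,0,0]
    - [0,0,0]
    - [0,0,0]
  spin: [0,0,0,0,0,0,0,0]
  fingers: [60,40,20,10,10,10,10,10]

```text
time_s: 2.75
eef_pos: [0.4752, -0.2481, 0.0326]
eef_rot: [0.539, 0.457, 0.539, -0.457]
wrist_force: [-0.1, -0.5, 5.8]
opening: 0.268
```

Run:
```python
from h import *
i,M,o=shot('wrist','w2')
print(o['time_s'],o['eef_pos'],o['wrist_force'],o['opening'])
```

```text
2.75 [ 0.47524654 -0.24813613  0.03262552] [-0.11161775 -0.46742686  5.83449925] 0.2683759344562912
```

View pics/w2.png

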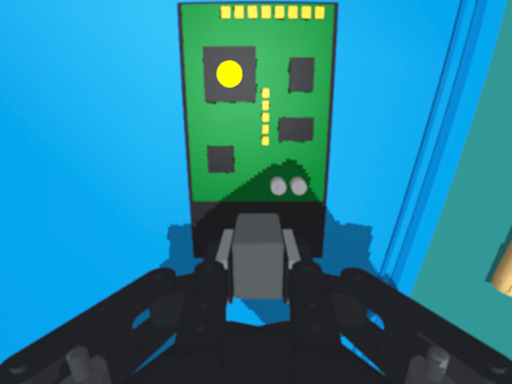

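The grip block is pinched (opening 0.27, about 23 mm). I'll slide most of the way and re-measure.

Call:
step_arm:
  xyz:
    - [2,6,0]
    - [6,20,0]
    - [12,38,0]
    - [18,58,0]
    - [24,78,0]
    - [31,98,0]
    - [37,118,0]
    - [42,134,0]
    - [46,146,0]
    - [48,152,0]
  spin: [0,0,0,0,0,0,0,0,0,0]
  fingers: [10,10,10,10,10,10,10,10,10,10]

```text
time_s: 3.8
eef_pos: [0.5235, -0.0947, 0.0327]
eef_rot: [0.54, 0.457, 0.539, -0.457]
wrist_force: [-2.1, -4.7, 4.6]
opening: 0.268
```

Call:
step_arm:
  xyz:
    - [0,0,0]
    - [0,0,0]
    - [0,0,0]
  spin: [0,0,0]
  fingers: [10,10,10]

```text
time_s: 4.1
eef_pos: [0.5236, -0.0941, 0.0326]
eef_rot: [0.539, 0.458, 0.539, -0.457]
wrist_force: [0.7, 4.3, 6.3]
opening: 0.264
```

Run:
```python
from h import *
i,M,o=shot('wrist','w3')
print(o['time_s'],o['eef_pos'],o['wrist_force'],o['opening'],o['dq'].round(3))
t,T,_=shot('top','t3');s,S,_=shot('scene','s3')
Y=((22,180,150),(35,255,255))
for im,MM,X in((i,M,None),(t,T,1),(s,S,1)):
    m=masks(im,*Y); k,l,st,ce=cv2.connectedComponentsWithStats(m)
    for j in range(1,k):
        if st[j,4]>8: print(st[j],ce[j],onz(MM,ce[j],.017))
    print('tip at',proj(MM,[.6173,-.042,.038]))
cv2.imwrite('pics/t3c.png',cv2.resize(t[110:180,220:310],(772,600),interpolation=3))
cv2.imwrite('pics/s3c.png',cv2.resize(s[200:300,200:310],(660,600),interpolation=3))
```

```text
4.1 [ 0.52363634 -0.0940838   0.03263042] [0.70318753 4.33973195 6.31869525] 0.2641174880414575 [-0.002  0.001 -0.001  0.003  0.001  0.   ]
[315   7   9  12  47] [318.4893617   12.25531915] [ 0.64655333 -0.10332282  0.017     ]
[301   8   2   8  10] [301.8  11.9] [ 0.6452658  -0.09531957  0.017     ]
[217  61  25  26 533] [228.95121951  73.56285178] [ 0.61135914 -0.0646634   0.017     ]
tip at [173.40535425  43.63389123]
[356 278   5   4  16] [358.  279.5] [ 0.19178422 -0.3706813   0.017     ]
tip at [248.42208379 133.66142777]
[191 135   4   4  11] [192.54545455 136.63636364] [ 0.19600747 -0.36862425  0.017     ]
tip at [253.23950358 265.02167752]
```

View pics/w3.png

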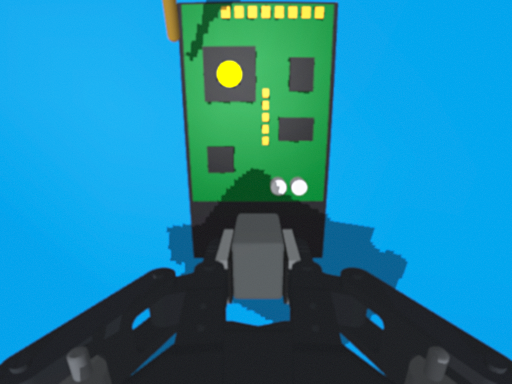

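View pics/t3c.png

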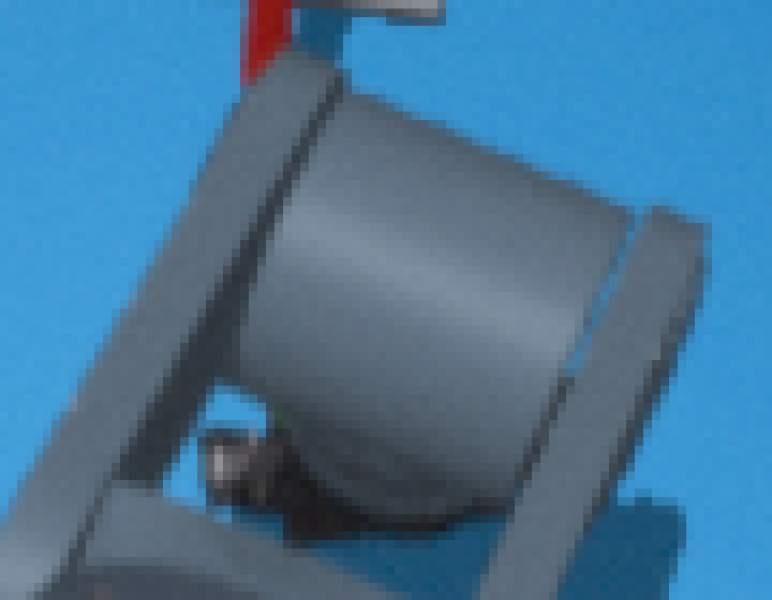

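View pics/s3c.png

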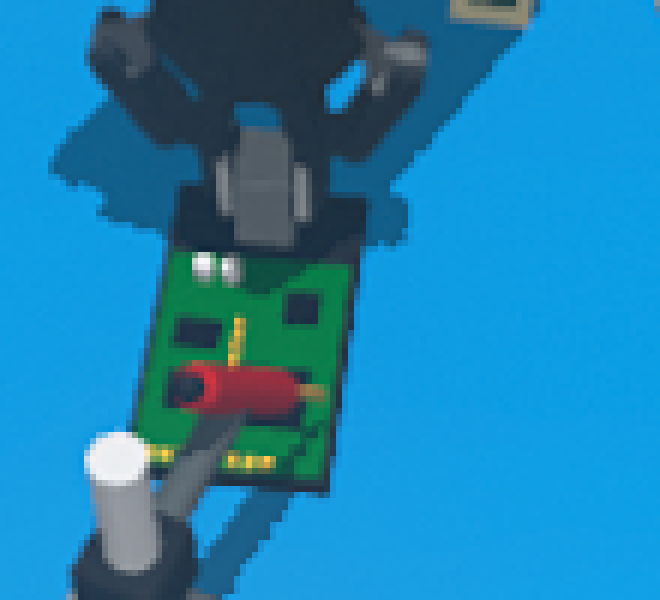

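The wrist view shows the needle end at about (173,40) and the dot at (229,74). I'll zoom in on that for a relative measurement from the wrist camera.

Run:
```python
from h import *
i=cv2.imread('pics/w3.png')
cv2.imwrite('pics/w3c.png',cv2.resize(i[0:100,140:260],(720,600),interpolation=3))
o=ctrl.get_obs();M=model('wrist',o)
m=masks(i,(10,90,60),(25,255,255),(150,0,180,60));ys,xs=np.nonzero(m)
for y in range(ys.min(),ys.max()+1): 
    if y>28: print(y,xs[ys==y].min(),xs[ys==y].max())
for v in(38,39,40): print(onz(M,(173,v),.038))
```

```text
29 167 178
30 168 179
31 168 179
32 168 179
33 168 179
34 168 179
35 168 179
36 169 179
37 169 179
38 170 179
39 170 177
40 172 175
[ 0.6195204  -0.04160538  0.038     ]
[ 0.61912616 -0.04164611  0.038     ]
[ 0.61873151 -0.0416868   0.038     ]
```

View pics/w3c.png

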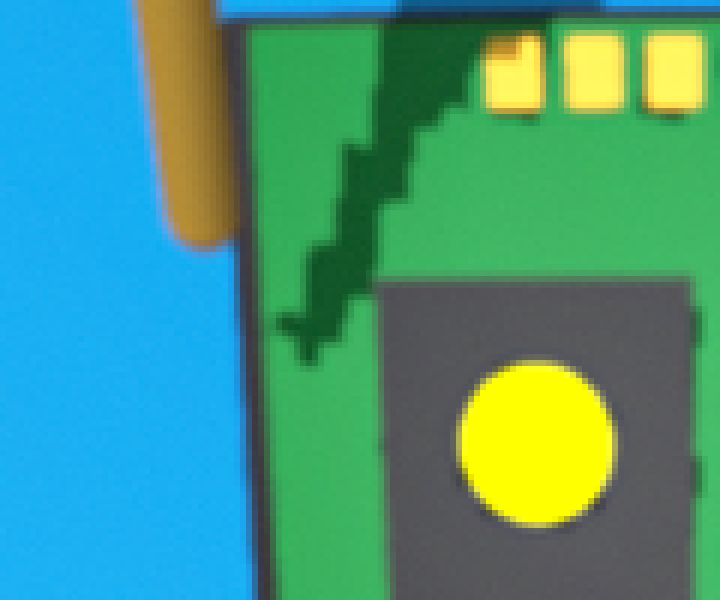

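The needle end is at (174,40.5), which casts to (0.6185,-0.042). The remaining shift by the wrist camera is about (7.1, 22.9) mm, and the fixed cameras' plan gives (7.0, 23.1), so they agree.

Call:
step_arm:
  xyz:
    - [1,3,0]
    - [2,8,0]
    - [4,13,0]
    - [6,18,0]
    - [7,21,0]
    - [7,23,0]
    - [7,23,0]
    - [7,23,0]
    - [7,23,0]
  spin: [0,0,0,0,0,0,0,0,0]
  fingers: [10,10,10,10,10,10,10,10,10]

```text
time_s: 5.15
eef_pos: [0.5305, -0.0724, 0.0326]
eef_rot: [0.54, 0.458, 0.539, -0.457]
wrist_force: [0.4, -1.1, 5.5]
opening: 0.271
```

Run:
```python
from h import *
i,M,o=shot('wrist','w4')
print(o['time_s'],o['eef_pos'],o['wrist_force'])
m=masks(i,(26,180,150),(35,255,255),(180,30,280,120));d=cen(m);D=onz(M,d[:2],.017);print(d,D,'point expected above dot at px',proj(M,[D[0],D[1],.038]))
cv2.imwrite('pics/w4c.png',cv2.resize(i[0:100,180:300],(720,600),interpolation=3))
```

```text
5.15 [ 0.53049017 -0.07238618  0.03262304] [ 0.39201068 -1.11854942  5.48688109]
(229.3517382413088, 74.23517382413088, 489.0) [ 0.61793118 -0.04328128  0.017     ] point expected above dot at px [224.51413962  67.52621628]
```

View pics/w4c.png

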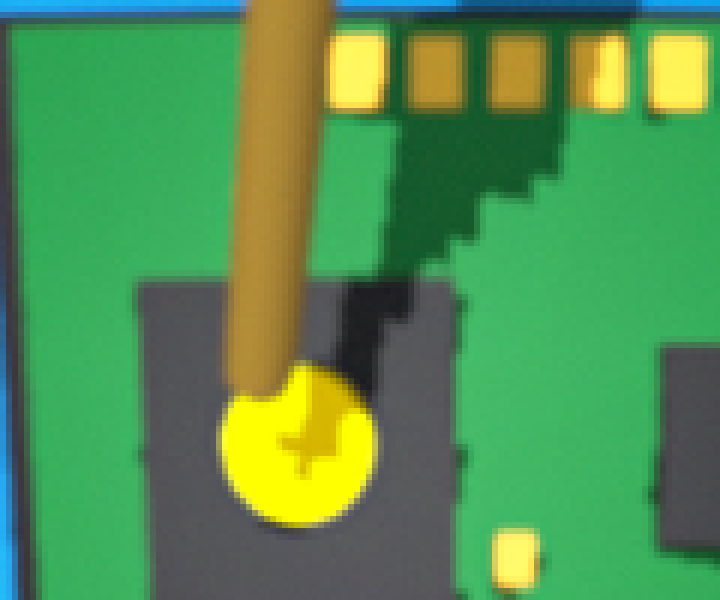

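The needle tip is at about (223.4,66.0); directly above the dot would be about (224.1,67.0). That leaves roughly 0.5 mm, so I'll trim slightly, release and rise.

Call:
step_arm:
  xyz:
    - [0.5,0.6,0]
    - [0.5,0.6,0]
    - [0.5,0.6,0]
    - [0.5,0.6,0]
  spin: [0,0,0,0]
  fingers: [10,10,10,10]

```text
time_s: 5.6
eef_pos: [0.5306, -0.0723, 0.0327]
eef_rot: [0.539, 0.457, 0.539, -0.457]
wrist_force: [-1.4, -4.7, 6.4]
opening: 0.272
```

Call:
step_arm:
  xyz:
    - [0,0,0]
    - [0,0,0]
    - [0,0,0]
    - [0,0,0]
    - [0,0,0]
    - [0,0,0]
    - [0,0,0]
    - [0,0,0]
  spin: [0,0,0,0,0,0,0,0]
  fingers: [40,60,80,80,80,80,80,80]

```text
time_s: 6.4
eef_pos: [0.5305, -0.0724, 0.0323]
eef_rot: [0.539, 0.457, 0.539, -0.457]
wrist_force: [0.2, 0.3, -0.0]
opening: 0.803
```

Run:
```python
from h import *
i,M,o=shot('wrist','w5')
print(o['time_s'],o['eef_pos'],o['wrist_force'],o['opening'])
cv2.imwrite('pics/w5c.png',cv2.resize(i[0:100,180:300],(720,600),interpolation=3))
```

```text
6.4 [ 0.53050726 -0.07239609  0.03229632] [ 0.24016193  0.33041785 -0.02826162] 0.8034698012356148
```

View pics/w5.png

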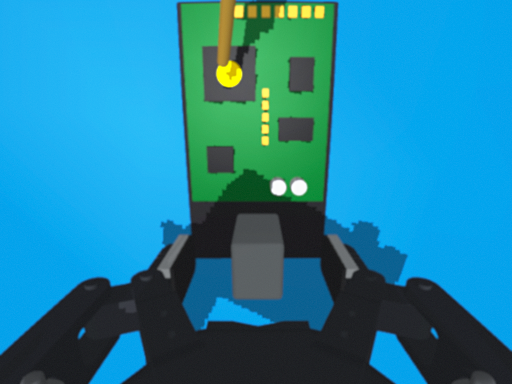

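View pics/w5c.png

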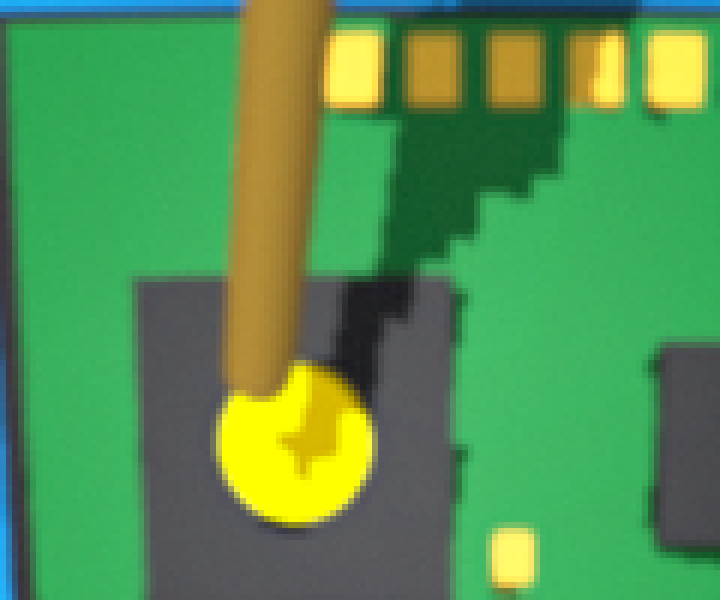

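Released, and the dot is still under the tip. Now I'll rise, back off and check in the fixed views.

Call:
step_arm:
  xyz:
    - [0,0,10]
    - [0,0,30]
    - [0,0,55]
    - [-5,0,85]
    - [-30,-20,115]
    - [-60,-60,140]
    - [-90,-105,150]
    - [-120,-150,150]
    - [-150,-195,150]
    - [-170,-230,150]
  spin: [0,0,0,0,0,0,0,0,0,0]
  fingers: [80,80,80,80,80,80,80,80,80,80]

```text
time_s: 7.45
eef_pos: [0.3639, -0.2962, 0.1836]
eef_rot: [0.54, 0.457, 0.539, -0.457]
wrist_force: [1.2, -1.3, -1.0]
opening: 0.802
```

Call:
step_arm:
  xyz:
    - [0,-40,0]
    - [0,-80,0]
    - [0,-100,0]
    - [0,-100,0]
    - [0,-100,0]
  spin: [0,0,0,0,0]
  fingers: [80,80,80,80,80]

```text
time_s: 7.95
eef_pos: [0.3649, -0.3943, 0.1824]
eef_rot: [0.539, 0.458, 0.539, -0.457]
wrist_force: [-0.1, 0.1, 0.0]
opening: 0.799
```

Run:
```python
from h import *
np.set_printoptions(precision=4,suppress=True)
t,T,o=shot('top','t6');s,S,_=shot('scene','s6')
print(o['time_s'],o['eef_pos'])
G=((40,80,40),(85,255,200))
for n,im,M,gb in (('top',t,T,(225,100,290,190)),('scene',s,S,(210,210,275,290))):
    D=[.6177,-.0428,.017]; print(n,'dot exp',proj(M,D),'tip exp',proj(M,[.6177,-.0425,.038]))
cv2.imwrite('pics/t6c.png',cv2.resize(t[110:180,220:310],(772,600),interpolation=3))
cv2.imwrite('pics/s6c.png',cv2.resize(s[200:300,200:310],(660,600),interpolation=3))
```

```text
7.95 [ 0.3649 -0.3943  0.1824]
top dot exp [248.7899 135.1263] tip exp [248.5934 133.5308]
scene dot exp [253.0901 270.1555] tip exp [252.9779 265.1155]
```

View pics/t6c.png

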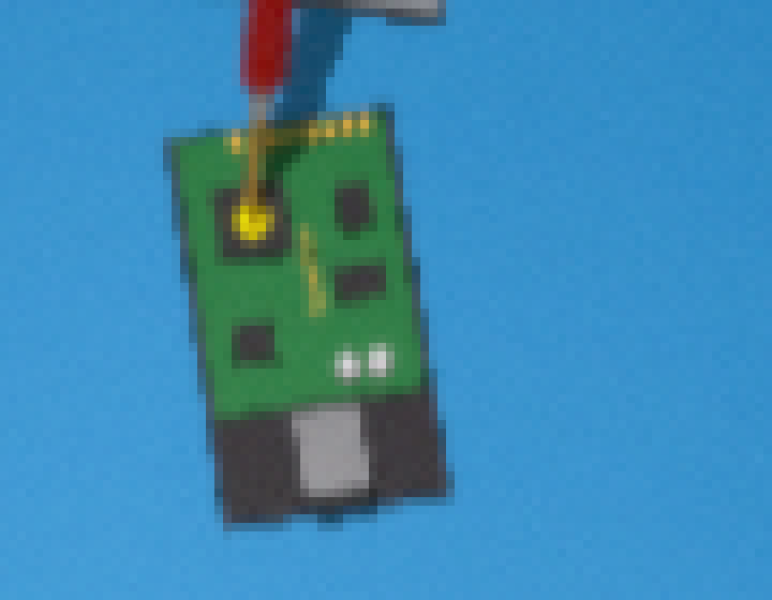

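View pics/s6c.png

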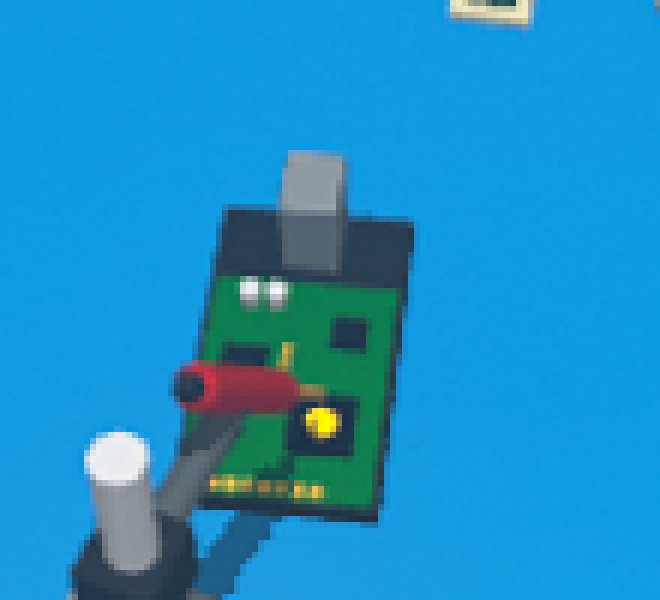

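View pics/t6.png

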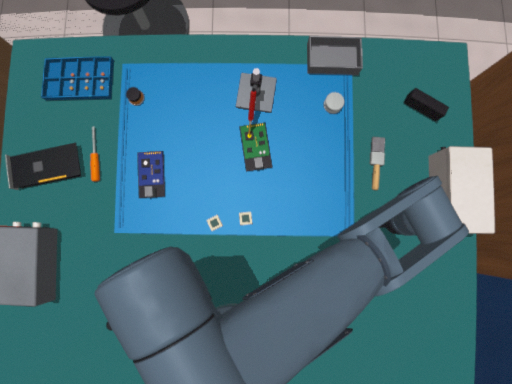

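Both fixed views agree with the wrist view. The dot is at (253.3,270.1) in the scene picture and (249.0,135.5) in the top picture, each within about 0.5 px of what it should be under the tip. The blue board and the stand haven't moved.

```bash
python3 -c "
from bench import hand_in; print(hand_in())"
```

```text
the job is handed in; nothing more can be done
None
```

I slid the green board flat across the mat by its grip block until the yellow dot sat under the needle point. I then let go, backed the arm clear and handed the job in at about 8 s.

- **Placement:** After release, the wrist camera put the dot within about 0.5 mm of directly below the point. The scene and top cameras agreed to about 1 mm. The scene view put the tip about 0.6 px, roughly 1 mm, to the +y side of the dot.
- **Trim move:** My last 0.5 mm adjustment was mostly lost to friction, because the arm barely moved. I left the remaining offset as it was.
- **Rest of the scene:** In the final top view, the blue board and the needle stand are where they started. The wrist force readings stayed below 10 N, and the robot was touching nothing at hand-in.

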